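# Lay out the phone repair bench

## Robot

A 6-joint arm with a two-finger parallel gripper is mounted at the origin on the work surface. World frame = base frame: x ahead of the robot, y to its left, z up, the work surface at z = 0. Lengths are in m, angles in rad, forces in N, time in s.
With the tool pointing down it reaches from about 0.225 to 0.875 m from the base axis. Payload 3.4 kg.
Tool frame: the origin (TCP) lies midway between the tips of the shut fingers; the grasp point (between the pads) lies 19 mm behind it (manip.grasp_offset is the distance from the TCP to the grasp point, in m); x points along the fingers, y is the direction in which the jaws open and shut, and the axes are right-handed (so a half turn about x gives the same grasp; the last joint's range is limited). The gripper opens to 85 mm and grips with 20 to 120 N. Pads are 22 mm wide; open, the fingers measure 114 mm over their backs; the gripper's body (76 mm by 85 mm) begins 54 mm behind the grasp point. The pads swing forward as they close: fully open they stand 13 mm farther back than shut.
Start: joints at [-1.382, 0.276, 1.505, -0, 1.361, -0.121], TCP at [0.175, -0.548, 0.231] pointing down, gripper open.
Joint ranges: [-2.89, 2.89], [-0.75, 2.08], [0.22, 2.7], [-1.18, 4.32], [0.11, 2.71], [-2.7, 2.7]. Speed limits (rad/s): [2.57, 2.57, 3.14, 3.14, 3.14, 3.14].

## Interface

Orientations are given as a unit quaternion [w, x, y, z].
In Python, from rig import manip gives the robot as it stands.
- The arm moves only by the shell command python3 -m creep 'ROWS' [OPENING] [FORCE]. ROWS is a JSON object of lists of equal length, an entry for each row: "delta_pos": the shift along the tool's x, y, z in cm, a list of three; "dr": the turn, a rotation vector about the tool's x, y, z in rad, a list of three. In form: {"delta_pos": [[dx, dy, dz], ...], "dr": [[rx, ry, rz], ...]}. A call has 1 to 10 rows; each row is the pose to reach, as a shift and turn from the pose commanded when the call began, along the tool's axes at that moment; what a row does not reach only later rows make up. A row lasts 1/10 s, in which the tool goes at most 50 mm and 8.59 degrees, less where a joint would pass 70% of its speed; a pose out of reach is approached as far as the arm can. A call with a gripper value outside its range is refused whole. OPENING is the opening, from -1 (shut) to 1 (fully open), set as the call begins (- or left out, the last holds). The fingers move at their own pace and stop on an object; FORCE is the grip in N (left out, the last holds). Time passes only in rows, so rows that repeat a pose let the fingers close. It gives the time, the measured TCP pose, the force and the opening at its end, in the units of the state.
- manip.get_state(): the state, without advancing time (a new reading comes with each control period).
- manip.get_image(name): name is "scene" or "side" or "wrist"; returns a dict with "pixels" (384x512x3 uint8, blue, green, red), "depth" (384x512 float32, m along the optical axis (not along the pixel's ray), 0 where there is no reading), "intrinsics" (3x3 intrinsics, pixels), "k1" (the pictures are not rectified: a ray, as slopes to the right and down, at radius r is drawn at 1 + k1 r^2 times it, then the intrinsics apply), "rvec" (rotation vector, rad) and "tvec" (3), from world to camera coordinates, as OpenCV has them. Camera axes: x right, y down, z forward; pixel columns grow to the right and rows downward; lengths in m; the calibration is good to about 2 mm. A picture is of the moment at which its call begins.
- manip.sign_off(): hands the job in, once; it reports no verdict.
The state is a dict: "clock": time; "qpos": joint angles; "qd": joint speeds; "effort": joint torques, N m; "position": TCP position; "ee_rot": TCP orientation; "contact_force": force on the tool from outside, world axes, zero at the start; "moment": the same for the moment, N m; "width": finger opening in m.
Only numpy, scipy, OpenCV 4.12 (cv2) and the standard library are available. Lean on these libraries where they do the work, as an engineer would, in place of code of your own. Each camera call takes 0.05 s, during which the arm holds its last target. There are 200 camera calls.

## Task

Lay out the bench for the opened phone, one thing after another: first stack the yellow tray on the grey base tray so that it drops fully home between the corner guides, then lay the red battery flat inside the stacked yellow tray. Next lay the phone squarely in the outline on the blue mat, as it lies now (circuit side up), and last stand the amber-orange jar upright in the ring beside the phone, on the side nearer to the grey base tray (the other ring stays empty). Set things down rather than drop them, let go of each, and leave the green jar and the black tape roll where they are.

Things in the scene. Friction and masses are not known exactly. Their poses are not given: they have to be found in the camera images.
- mat: Blue work mat, fixed, 150 (x) x 200 (y) x 2 mm. Origin: centre of its underside, on the table. Centred on it a white outline for the phone, 141 x 74 mm, long side along x. Two white rings, 48 mm across, centred on its y axis at y = +72 and -72 mm: the jar goes to the one on the base tray's side (+72 if the base tray lies on the mat's +y side, else -72).
- base_tray: Grey open tray, fixed, 148 (x) x 84 (y) mm, rim 24 mm high, 16 mm wide. Origin: centre of its underside, on the table. Black guides at its corners rise to 45 mm: a bay of 139 x 75 mm up to 30 mm high, then splayed out 5 mm as lead-in; none within 47 mm of the middle of the long sides. The yellow tray rests on the rim, underside 24 mm above the table, long sides parallel, either way round.
- tray: Loose yellow open tray, 130 (x) x 66 (y) x 24 mm high, walls and floor 4 mm thick (inside 122 x 58 mm, floor top 4 mm above the underside), about 110 g. Origin: centre of its underside. Can be gripped from above across its 66 mm width, at the middle of its length, from outside.
- battery: Loose phone battery, flat red block with a black end and a brass contact strip, 53 (x) x 34 (y) x 6 mm, about 30 g, lying flat on the table. Origin: centre of its underside. Can be gripped across its 34 mm or over its 53 mm; held over its 53 mm with its length along the tray's length there is room for the fingers inside the tray.
- phone: Loose opened phone lying on the table, black slab 131 (x) x 64 (y) x 9 mm, with green board, grey battery bay and copper strip showing on top, about 150 g. Origin: centre of its underside. Gripped from above across its 64 mm width. Either end may point either way in the outline.
- flux_jar: Loose round amber-orange jar (amber glass, orange cap), 36 mm diameter, 38 mm high, about 60 g, standing. Origin: centre of its underside.
- green_jar: Bystander, loose: round jar of green glass with a green cap, 36 mm diameter, 38 mm high. Origin: centre of its underside. Not to be moved.
- tape_roll: Bystander, loose: black tape roll lying flat, 72 mm outside diameter, 20 mm high. Origin: centre of its underside. Not to be moved.

How it is judged:
On the way, in this order (a step that is already met when the one before it is completed fails the run):
1. the yellow tray is home on the grey base tray and released (horizontal distance between tray and base_tray below 0.008 m and z of tray in the frame of base_tray between 0.0205 and 0.0275 m and angle between the x axis of tray and the x axis of base_tray, either way round below 0.1 rad and angle between tray's own z axis and vertical below 0.05 rad and contact force between the fingers and tray below 0.1 N), for 0.2 s.
2. the battery lies flat in the stacked tray, released (horizontal distance between tray and base_tray below 0.008 m and z of tray in the frame of base_tray between 0.0205 and 0.0275 m and angle between the x axis of tray and the x axis of base_tray, either way round below 0.1 rad and angle between tray's own z axis and vertical below 0.05 rad and x of battery in the frame of tray between -0.055 and 0.055 m and y of battery in the frame of tray between -0.028 and 0.028 m and z of battery in the frame of tray between 0 and 0.008 m and angle between battery's own z axis and vertical below 0.12 rad and contact force between the fingers and battery below 0.1 N), for 0.2 s.
3. the phone lies in the mat's outline, released (horizontal distance between phone and mat below 0.013 m and angle between the x axis of phone and the x axis of mat, either way round below 0.17 rad and z of phone in the frame of mat between -0.001 and 0.005 m and angle between phone's own z axis and vertical below 0.06 rad and contact force between the fingers and phone below 0.1 N), for 0.2 s.
4. the amber jar stands in the ring on the base tray's side, released (x of flux_jar in the frame of mat between -0.013 and 0.013 m and ((y of base_tray in the frame of mat above 0 m and y of flux_jar in the frame of mat between 0.059 and 0.085 m) or (y of base_tray in the frame of mat below 0 m and y of flux_jar in the frame of mat between -0.085 and -0.059 m)) and z of flux_jar in the frame of mat between -0.001 and 0.005 m and angle between flux_jar's own z axis and vertical below 0.08 rad and contact force between the fingers and flux_jar below 0.1 N), for 0.2 s.
At the end, for the whole second after the job is handed in: Yellow tray level on the base rim between the guides (8 mm, 0.1 rad); battery flat on its floor; phone flat on the mat within 13 mm and 0.17 rad of the outline; amber jar upright, within 13 mm along each mat axis of the ring on the base tray's side; all released and at rest (all of step 2 and all of step 3 and all of step 4 and contact force between the fingers and tray below 0.1 N and linear speed of each of tray, battery, phone, flux_jar below 0.02 m/s); the robot touches nothing.
It fails at once if the green jar is moved by more than 20 mm (distance of green_jar from where it was at the start of the episode above 0.02 m).
It fails at once if the tape roll is moved by more than 20 mm (distance of tape_roll from where it was at the start of the episode above 0.02 m).
It fails at once if the phone is dropped (falls freely faster than 0.65 m/s, a fall of some 20 mm) (contact force between phone and anything else below 0.05 N and linear speed of phone above 0.65 m/s).
It fails at once if the battery is dropped (falls freely faster than 0.65 m/s, a fall of some 20 mm) (contact force between battery and anything else below 0.05 N and linear speed of battery above 0.65 m/s).
It also fails if it takes over 106 s, if anything falls off the work surface, if the arm or the gripper's body presses on something with over 40 N, if the wrist force passes 120 N, or if a joint passes its speed limit or range.

## Working session

There is one attempt and no reset: what is moved stays moved. The work goes in short steps, Python scripts to look and compute and a shell command to move; the robot and the scene stay as the last step left them, time stands still between calls to the robot, and variables do not carry over. Pictures are saved under pics/ and viewed, about 12 in all and at most 16, crops included, and the job is handed in when it is done.

```bash
ls; mkdir -p pics; cat > h.py <<'E'
import numpy as np, cv2
from rig import manip
from scipy.spatial.transform import Rotation as R
def grab(name):
    im=manip.get_image(name); return {k:(np.array(v) if not np.isscalar(v) else v) for k,v in im.items()}
def undist(im,uv):
    uv=np.atleast_2d(uv).astype(float); K=im["intrinsics"]
    d=(uv-[K[0,2],K[1,2]])/[K[0,0],K[1,1]]; s=d.copy()
    for _ in range(20): s=d/(1+im["k1"]*(s**2).sum(1,keepdims=True))
    return s
def plane(im,uv,z):
    s=undist(im,uv); M=cv2.Rodrigues(im["rvec"].astype(float))[0]; t=im["tvec"].ravel()
    d=np.c_[s,np.ones(len(s))]@M; c=-M.T@t
    return c+d*((z-c[2])/d[:,2])[:,None]
def cloud(im):
    v,u=np.mgrid[:384,:512]; s=undist(im,np.c_[u.ravel(),v.ravel()]); Z=im["depth"].ravel()
    M=cv2.Rodrigues(im["rvec"].astype(float))[0]
    P=np.c_[s*Z[:,None],Z]-im["tvec"].ravel(); P=P@M; P[Z==0]=np.nan
    return P.reshape(384,512,3)
def hsv(im): return cv2.cvtColor(im["pixels"],cv2.COLOR_BGR2HSV)
E
python3 - <<'E'
from h import *
for n in ("scene","side","wrist"):
    im=grab(n); cv2.imwrite(f"pics/a_{n}.png",im["pixels"]); M=cv2.Rodrigues(im["rvec"])[0]; print(n,-M.T@im["tvec"].ravel(),M[2],im["intrinsics"][0,0],im["k1"],(im["depth"]>0).mean())
print(manip.get_state())
E
```

```text
pics
scene [ 1.29386531 -0.47793708  0.81624366] [-0.62020143  0.44657667 -0.64491819] 423.7559859403038 0.035735582277314486 0.9958546956380209
side [0.4791705  0.93959081 0.67480257] [ 0.04646583 -0.8180518  -0.57326449] 369.7370273405479 -0.001534584527248981 0.9958852132161459
wrist [ 0.25013888 -0.52315463  0.37361705] [-0.29404294 -0.09165346 -0.95138762] 285.86872158614074 -0.05889518363384152 0.9959513346354166
{'clock': 0.15, 'qpos': array([-1.38201311e+00,  2.76475914e-01,  1.50581661e+00, -2.85153203e-05,
        1.36071217e+00, -1.20995262e-01]), 'qd': array([-0.00132402, -0.00170692, -0.00392926,  0.00095902, -0.00025653,
        0.00098274]), 'effort': array([ 2.06468932e-03, -4.17142510e+01, -2.46034402e+01, -4.02891728e-04,
        7.59521965e-03, -1.80496625e-05]), 'position': array([ 0.17520243, -0.54725409,  0.23063375]), 'ee_rot': array([-0.10858928, -0.69861447, -0.1095865 ,  0.69866801]), 'contact_force': array([-0.28242017, -0.11815124,  0.93964763]), 'moment': array([-0.00609977,  0.02028678,  0.01657011]), 'width': 0.08524196267047868}
```

View pics/a_scene.png

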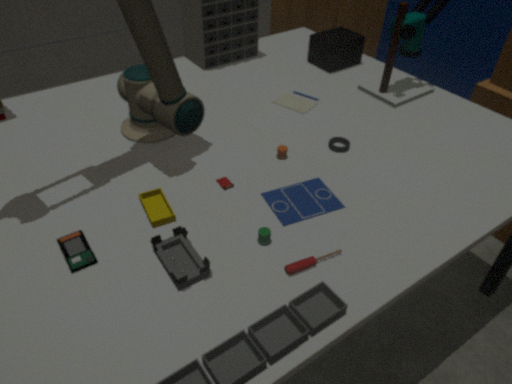

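View pics/a_side.png

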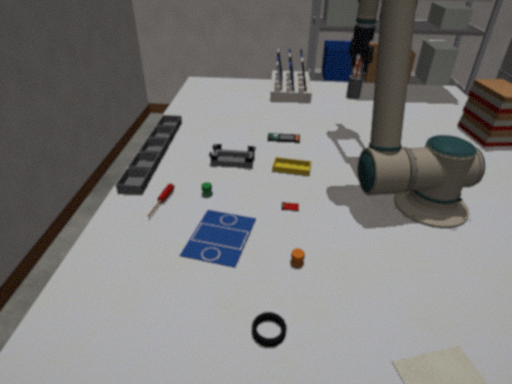

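The scene view shows the phone at (76,250), tray (157,207), base (180,257), battery (225,183), amber jar (282,151), green jar (264,234), mat (302,200) and tape (339,145). The side view shows the same objects. Next I'll measure them.

```bash
cat > meas.py <<'E'
from h import *
def rect(P):
    (c,s,a)=cv2.minAreaRect((P[:,:2]*1000).astype(np.float32))
    if s[0]<s[1]: s=s[::-1]; a+=90
    a=(a+90)%180-90
    return np.round(c,1),np.round(s,1),round(a,1)
def big(m):
    n,l,st,_=cv2.connectedComponentsWithStats(m.astype(np.uint8)); 
    return l==1+np.argmax(st[1:,4])
def run(names=("scene","side")):
    for n in names:
        im=grab(n); P=cloud(im); H=hsv(im); h,s,v=[H[...,i].astype(int) for i in range(3)]
        x,y,z=np.moveaxis(P,2,0); ws=(x>0.1)&(x<0.9)&(np.abs(y)<0.75)&(z<0.08)&(z>-.02)
        B={"tray":(h>20)&(h<35)&(s>150),"battery":((h<5)|(h>174))&(s>150)&(x<0.6),"amber":(h>5)&(h<18)&(s>150)&(y>-.1),
           "green":(h>45)&(h<85)&(s>120)&(y>-.2),"mat":(h>100)&(h<125)&(s>120),"dark":(v<60)&(z>.004)&(y>0.1),"phone":(z>.005)&(z<.013)&(v<110)&(y<-.25)&(x<.45),
           "base":(s<70)&(z>.019)&(z<.05)&(y<-.1)&(v<125)}
        for k,m in B.items():
            m=m&ws
            if m.sum()<15: print(n,k,"none"); continue
            m=big(m); Q=P[m]; 
            print(n,k,m.sum(),"z",np.round(np.percentile(Q[:,2],[2,50,98])*1000,1),"all",*rect(Q))
            if k=="mat": T=plane(im,np.argwhere(m)[:,::-1],.002)
            elif k=="phone": T=plane(im,np.argwhere(m)[:,::-1],.009)
            elif k=="battery": T=plane(im,np.argwhere(m)[:,::-1],.006)
            else: T=Q[Q[:,2]>np.percentile(Q[:,2],98)-.006]
            print("      top",*rect(T))
if __name__=="__main__": run()
E
python3 meas.py
```

```text
scene tray 829 z [ 0.2  4.9 24.4] all [ 422.4 -179.5] [134.7  64.2] -8.1
      top [ 423.1 -179.6] [133.5  64.2] -8.1
scene battery 67 z [2.  5.1 8.8] all [424.4  42. ] [37.1 26.1] -0.1
      top [426.5  41.8] [37.3 25.6] -0.3
scene amber 35 z [33.4 36.2 39.6] all [417.3 272.9] [24.7 23.1] -20.3
      top [417.4 273. ] [24.9 22.4] -22.5
scene green 55 z [34.9 36.8 39.2] all [689.1  -0.7] [25.3 20.7] -36.1
      top [689.1  -0.7] [25.3 20.7] -36.1
scene mat 575 z [-1.6  1.4  4.6] all [619.6 189.4] [128.4  61.4] -10.8
      top [619.3 188.7] [126.9  60.7] -10.5
scene dark 179 z [ 5.  15.4 20.9] all [477.8 470. ] [71.4 65.9] -40.9
      top [477.2 470.4] [67.6 64.3] -44.7
scene phone 440 z [ 6.2  9.2 12. ] all [ 417.1 -411.3] [65.5 61.6] -1.6
      top [ 418.7 -411.5] [64.5 61.4] -1.6
scene base 1084 z [19.7 24.  44.9] all [ 632.7 -214. ] [158.6  93.5] -2.3
      top [ 632.7 -214. ] [158.6  93.5] -2.3
side tray 443 z [ 1.1 10.3 24. ] all [ 419.  -174.8] [124.6  73.1] -9.0
      top [ 417.1 -171.7] [118.9  68.6] -7.5
side battery 75 z [2.5 5.  7.5] all [424.3  48.4] [41.2 31.4] -8.9
      top [425.4  49.2] [41.5 27.1] -4.0
side amber 166 z [ 7.8 35.3 39.1] all [411.3 280.8] [30.3 27.3] 71.2
      top [411.2 280.7] [30.1 27.3] 71.2
side green 61 z [18.  35.8 39.7] all [685.6   8.8] [25.4 23.2] -15.7
      top [684.2   7.2] [24.1 21.6] -79.3
side mat 722 z [-0.6  1.7  4.4] all [617.7 189.8] [128.8  65.3] -11.6
      top [617.6 190.3] [129.   63.5] -11.4
side dark 525 z [ 5.3 17.9 21.2] all [473.9 478.7] [70.1 65.3] -85.8
      top [473.9 478.7] [70.1 65.3] -85.8
side phone 109 z [ 5.7  8.  11.5] all [ 417.8 -405.5] [65.7 63.8] -89.7
      top [ 419.9 -403.4] [65.1 61.9] 5.2
side base 415 z [19.5 23.9 44.2] all [ 630.5 -212. ] [156.2  99.5] -2.5
      top [ 630.5 -212. ] [156.2  99.5] -2.5
```

View pics/a_wrist.png

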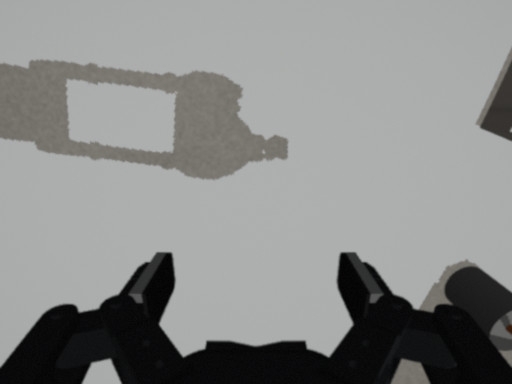

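```bash
cat > go.py <<'E'
import sys
from h import *
def plan(x,y,z,yaw):
    s=manip.get_state(); R0=R.from_quat(s["ee_rot"],scalar_first=True); p=np.array(s["position"])
    psi0=np.arctan2(*R0.as_matrix()[[1,0],1]); q=s["qpos"]
    best=None
    for k in (0,180):
        a=np.deg2rad(yaw+k); X=np.array([0,0,-1.]); Y=np.array([np.cos(a),np.sin(a),0]); M=np.c_[X,Y,np.cross(X,Y)]
        q1=np.arctan2(y,x); # tool x down: turn about +x lowers yaw
        d=R0.inv()*R.from_matrix(M); 
        turn=(a-psi0-(q1-q[0])+np.pi)%(2*np.pi)-np.pi
        for sg in (1,-1):
            pass
        q6=q[5]-turn
        c=(abs(q6),d.as_rotvec(),q6)
        if best is None or c[0]<best[0]: best=c
    print("clock",round(s["clock"],2),"pos",p.round(4),"jaw yaw",round(np.rad2deg(psi0),1),"q",np.round(q,2))
    print("delta cm",np.round(R0.inv().apply(np.array([x,y,z])-p)*100,2),"dr",best[1].round(3),"q6->",round(best[2],2))
if __name__=="__main__": plan(*map(float,sys.argv[1:5]))
E
python3 go.py .422 -.178 .2 82; python3 go.py .422 -.178 .2 -8
```

```text
clock 0.25 pos [ 0.1752 -0.5474  0.2309] jaw yaw -72.3 q [-1.38  0.28  1.51 -0.    1.36 -0.12]
delta cm [  3.11 -27.66 -34.76] dr [0.449 0.    0.001] q6-> 1.31
clock 0.25 pos [ 0.1752 -0.5474  0.2309] jaw yaw -72.3 q [-1.38  0.28  1.51 -0.    1.36 -0.12]
delta cm [  3.11 -27.66 -34.76] dr [-1.121e+00 -1.000e-03  1.000e-03] q6-> -0.26
```

```bash
python3 -m creep '{"delta_pos":[[3.1,-27.7,-34.8],[3.1,-27.7,-34.8],[3.1,-27.7,-34.8],[3.1,-27.7,-34.8],[3.1,-27.7,-34.8],[3.1,-27.7,-34.8],[3.1,-27.7,-34.8],[3.1,-27.7,-34.8],[3.1,-27.7,-34.8],[3.1,-27.7,-34.8]],"dr":[[0.449,0,0],[0.449,0,0],[0.449,0,0],[0.449,0,0],[0.449,0,0],[0.449,0,0],[0.449,0,0],[0.449,0,0],[0.449,0,0],[0.449,0,0]]}' 1
python3 - <<'E'
from h import *
im=grab("wrist"); cv2.imwrite("pics/b.png",im["pixels"]); np.save("b.npy",im,allow_pickle=True)
E
python3 go.py .422 -.178 .2 82
```

```text
clock: 1.25
position: [0.4244, -0.1725, 0.2]
ee_rot: [-0.048, 0.706, -0.045, -0.705]
contact_force: [-0.2, -0.0, 0.0]
width: 0.0855
clock 1.3 pos [ 0.4232 -0.1752  0.2001] jaw yaw -97.6 q [-0.54  0.12  1.79  0.    1.23  1.16]
delta cm [0.01 0.3  0.08] dr [0.007 0.    0.   ] q6-> 1.31
```

View pics/b.png

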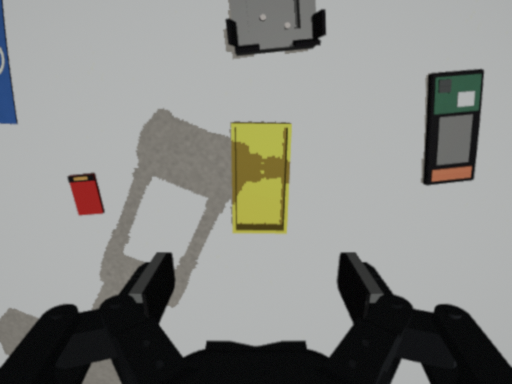

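The wrist view shows the yellow tray at (261,178), the battery at (87,194), the phone at (455,127) and the near edge of the base at (275,25). The dark band is the arm's shadow.

```bash
cat > wm.py <<'E'
from meas import *
def show(k,im,m,zt):
    m=m.copy(); m[:,:]=m
    if m.sum()<20: print(k,"none"); return
    m=big(m); m=cv2.morphologyEx(m.astype(np.uint8),cv2.MORPH_CLOSE,np.ones((5,5)))>0
    uv=np.argwhere(m)[:,::-1]; T=plane(im,uv,zt); Q=cloud(im)[m]
    print(k,m.sum(),"uv",uv.min(0),uv.max(0),"z",np.round(np.nanpercentile(Q[:,2],[2,50,98])*1000,1),"plane",*rect(T), "topcloud",*rect(Q[Q[:,2]>zt-.005]))
def wm(im):
    H=hsv(im); h,s,v=[H[...,i].astype(int) for i in range(3)]; P=cloud(im); z=P[...,2]
    vis=np.ones(h.shape,bool); vis[250:]=False
    show("tray",im,(h>20)&(h<35)&(s>120)&vis,.024)
    show("battery",im,((h<22)|(h>174))&(s>120)&(z>.002)&(z<.03)&(P[...,1]>-.08)&(P[...,1]<.2)&vis,.006)
    show("phone",im,(z>.005)&(z<.013)&(P[...,1]<-.3)&vis,.009)
    show("mat",im,(h>100)&(h<125)&(s>120)&vis,.002)
    show("base",im,(z>.018)&(s<90)&(z<.05)&vis,.024)
    show("amber",im,(h>4)&(h<20)&(s>130)&(z>.012)&vis,.038)
    show("green",im,(h>45)&(h<85)&(s>100)&(z>.012)&vis,.038)
if __name__=="__main__":
    import sys
    im=np.load(sys.argv[1],allow_pickle=True).item() if len(sys.argv)>1 else grab("wrist")
    wm(im)
E
python3 wm.py b.npy
```

```text
tray 6140 uv [232 123] [290 232] z [ 3.2  4.9 25.4] plane [ 421.5 -176.2] [129.4  64.4] -8.2 topcloud [ 421.2 -176.1] [129.2  64.4] -8.2
battery 958 uv [ 70 174] [102 214] z [4.8 6.7 8.2] plane [427.9  44.3] [50.5 34.3] -2.1 topcloud [428.   44.4] [50.7 33.4] -2.4
phone 5916 uv [423  69] [483 185] z [ 6.3  9.6 11.5] plane [ 450.5 -407.9] [130.4  66.5] -1.2 topcloud [ 450.1 -409.2] [131.4  65.4] -1.1
mat 922 uv [0 0] [ 15 122] z [1.1 2.7 4.3] plane [592.7  97. ] [136.5  20.2] -19.8 topcloud [592.4  96.7] [136.7  22. ] -20.1
base 3025 uv [225   0] [325  52] z [20.1 25.  45.8] plane [ 577.6 -211.8] [100.4  47.9] 82.6 topcloud [ 576.6 -210.5] [93.9 51.8] 83.5
amber none
green none
```

```bash
python3 go.py .54 -.06 .27 82
```

```text
clock 1.3 pos [ 0.4232 -0.1752  0.2001] jaw yaw -97.6 q [-0.54  0.12  1.79  0.    1.23  1.16]
delta cm [ -6.99 -12.97 -10.05] dr [-3.135e+00 -1.000e-03  1.000e-03] q6-> -1.54
```

```bash
python3 -m creep '{"delta_pos":[[-7,-13,-10],[-7,-13,-10],[-7,-13,-10],[-7,-13,-10],[-7,-13,-10],[-7,-13,-10],[-7,-13,-10],[-7,-13,-10]],"dr":[[0,0,0],[0,0,0],[0,0,0],[0,0,0],[0,0,0],[0,0,0],[0,0,0],[0,0,0]]}'
python3 - <<'E'
from h import *
im=grab("wrist"); cv2.imwrite("pics/c.png",im["pixels"]); np.save("c.npy",im,allow_pickle=True)
E
python3 wm.py c.npy
```

```text
clock: 2.1
position: [0.5382, -0.0642, 0.2697]
ee_rot: [0.05, -0.705, 0.05, 0.706]
contact_force: [0.1, 0.7, -0.0]
width: 0.0854
tray 2844 uv [316 188] [367 249] z [ 2.8  4.8 25.2] plane [ 441.5 -176.6] [97.  68.4] -8.1 topcloud [ 438.3 -178.1] [94.8 65.4] -8.0
battery 436 uv [186 227] [208 249] z [4.9 6.4 8. ] plane [433.7  44.7] [39.7 31.9] -3.9 topcloud [433.9  44.8] [40.5 32.1] -3.9
phone 3232 uv [462 146] [511 230] z [ 5.2  9.5 11.4] plane [ 451.8 -408.2] [130.5  70.3] -1.4 topcloud [ 450.8 -408.9] [130.4  65.2] -0.6
mat 6333 uv [ 0 79] [142 185] z [1.  2.7 4.4] plane [619.8 193.1] [201.  147.4] 78.7 topcloud [619.9 193.3] [202.7 147.3] 78.8
base 5604 uv [324   3] [405 145] z [18.5 24.7 45.4] plane [ 632.8 -218.9] [166.7 100.9] -2.4 topcloud [ 632.  -212.6] [158.3  94.4] -2.4
amber none
green 649 uv [172  42] [200  71] z [15.3 38.4 40.2] plane [ 6.866e+02 -1.000e-01] [35.  30.1] 55.6 topcloud [687.8   1.6] [31.4 30.1] 54.5
```

View pics/c.png

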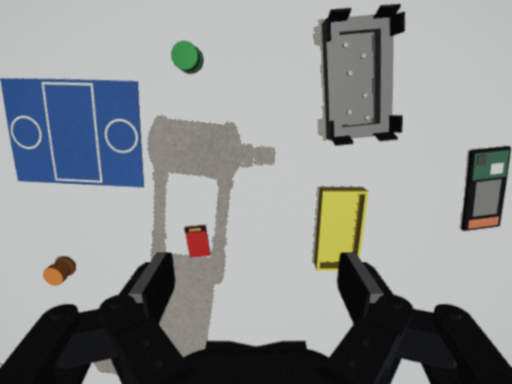

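The wrist view shows the mat at (75,130), green jar (186,56), base (360,75), tray (341,228), phone (486,190), amber jar (60,270) and battery (197,242). The measured sizes match the given ones. Mat: (620,193) at -11.3°. Base: (632,-213) at -2.4°.

```bash
sed -i 's/    for k in (0,180):/    for k in ((0,180) if len(sys.argv)<6 else (float(sys.argv[5]),)):/' go.py; python3 go.py .4215 -.1765 .07 81.8 180; python3 - <<'E'
from meas import *
im=np.load("c.npy",allow_pickle=True).item(); P=cloud(im); x,y,z=np.moveaxis(P,2,0)
m=(z>.020)&(z<.0285)&(y<-.12)&(x>.53); print(rect(P[big(m)]))
E
```

```text
clock 2.15 pos [ 0.5383 -0.064   0.2699] jaw yaw -98.1 q [-0.25  0.21  1.5  -0.    1.43  1.47]
delta cm [20.   12.77  9.96] dr [ 0.002  0.001 -0.   ] q6-> 1.32
(array([ 632.2, -212.5]), array([148.1,  85.8]), -2.2)
```

```bash
python3 -m creep '{"delta_pos":[[20,12.8,10],[20,12.8,10],[20,12.8,10],[20,12.8,10],[20,12.8,10],[20,12.8,10],[20,12.8,10],[20,12.8,10],[20,12.8,10]],"dr":[[0,0,0],[0,0,0],[0,0,0],[0,0,0],[0,0,0],[0,0,0],[0,0,0],[0,0,0],[0,0,0]]}'
python3 go.py .4215 -.1765 -.003 81.8 180
```

```text
clock: 3.05
position: [0.4247, -0.1762, 0.0719]
ee_rot: [-0.048, 0.707, -0.05, -0.704]
contact_force: [-0.3, 0.2, -0.7]
width: 0.0851
clock 3.05 pos [ 0.4247 -0.1762  0.0719] jaw yaw -97.9 q [-0.55  0.26  1.98  0.    0.9   1.16]
delta cm [7.49 0.06 0.35] dr [ 0.005 -0.004 -0.001] q6-> 1.32
```

```bash
python3 -m creep '{"delta_pos":[[2,0,0],[4,0,0],[6,0,0],[7,0,0],[7.3,0,0],[7.3,0,0],[7.3,0,0]],"dr":[[0,0,0],[0,0,0],[0,0,0],[0,0,0],[0,0,0],[0,0,0],[0,0,0]]}'
python3 go.py .4215 -.1765 -.003 81.8 180
python3 -m creep '{"delta_pos":[[0,0,0],[0,0,0],[0,0,0],[0,0,0],[0,0,0],[0,0,0],[0,0,0]],"dr":[[0,0,0],[0,0,0],[0,0,0],[0,0,0],[0,0,0],[0,0,0],[0,0,0]]}' 0.3 40
python3 go.py .4215 -.1765 -.003 81.8 180
```

```text
clock: 3.75
position: [0.4235, -0.1761, -0.0019]
ee_rot: [-0.049, 0.706, -0.049, -0.705]
contact_force: [-0.2, 0.2, 0.2]
width: 0.0855
clock 3.75 pos [ 0.4235 -0.1761 -0.0019] jaw yaw -98.0 q [-0.55  0.37  2.07 -0.    0.7   1.16]
delta cm [0.11 0.07 0.19] dr [ 0.004 -0.002 -0.001] q6-> 1.32
clock: 4.45
position: [0.4231, -0.1761, -0.0018]
ee_rot: [-0.049, 0.706, -0.05, -0.705]
contact_force: [-0.6, 0.8, 5.3]
width: 0.0649
clock 4.45 pos [ 0.4231 -0.1761 -0.0018] jaw yaw -98.0 q [-0.55  0.37  2.07  0.    0.7   1.16]
delta cm [0.12 0.06 0.16] dr [ 0.004 -0.002 -0.001] q6-> 1.32
```

```bash
python3 -m creep '{"delta_pos":[[-1,0,0],[-3,0,0],[-5,0,0],[-7,0,0],[-9,0,0],[-9,0,0],[-9,0,0]],"dr":[[0,0,0],[0,0,0],[0,0,0],[0,0,0],[0,0,0],[0,0,0],[0,0,0]]}'
python3 - <<'E'
from h import *
im=grab("wrist"); cv2.imwrite("pics/d.png",im["pixels"]); np.save("d.npy",im,allow_pickle=True)
from meas import *
P=cloud(im);H=hsv(im); h,s,v=[H[...,i].astype(int) for i in range(3)]; m=big((h>20)&(h<35)&(s>120)&(P[...,2]>.04)); Q=P[m]; print(np.percentile(Q[:,2],[2,50,98])); T=Q[Q[:,2]>np.percentile(Q[:,2],98)-.006]; print(rect(T), rect(Q))
# floor plane fit
F=Q[Q[:,2]<np.percentile(Q[:,2],40)]; A=np.c_[F[:,:2],np.ones(len(F))]; print(np.linalg.lstsq(A,F[:,2],rcond=None)[0])
E
python3 go.py .6322 -.2125 .11 87.8 180
```

```text
clock: 5.15
position: [0.4225, -0.1758, 0.0875]
ee_rot: [-0.049, 0.706, -0.049, -0.705]
contact_force: [0.6, -0.1, -1.8]
width: 0.0649
[0.09267159 0.09408187 0.11463484]
(array([ 430.7, -176.6]), array([109.4,  67.5]), -7.8) (array([ 423.8, -174.5]), array([123.4,  69.7]), -8.0)
[-0.00056301  0.00057835  0.09370398]
clock 5.2 pos [ 0.4219 -0.1754  0.0868] jaw yaw -98.0 q [-0.55  0.24  1.97 -0.    0.94  1.16]
delta cm [ -2.34   0.75 -21.34] dr [-0.101  0.001  0.   ] q6-> 1.28
```

View pics/d.png

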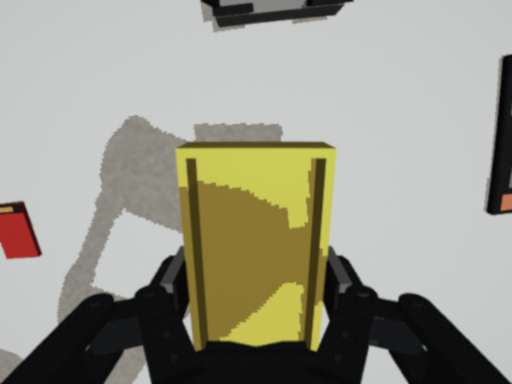

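The tray hangs level in the grip, centred at (255,240) between the fingers.

```bash
python3 -m creep '{"delta_pos":[[-0.3,0.1,-2],[-0.3,0.2,-5],[-0.3,0.3,-8.5],[-0.3,0.4,-12],[-0.3,0.5,-15.5],[-0.3,0.6,-18.5],[-0.3,0.7,-20.5],[-0.3,0.75,-21.5],[-0.3,0.75,-21.5],[-0.3,0.75,-21.5]],"dr":[[-0.01,0,0],[-0.02,0,0],[-0.04,0,0],[-0.06,0,0],[-0.08,0,0],[-0.1,0,0],[-0.101,0,0],[-0.101,0,0],[-0.101,0,0],[-0.101,0,0]]}'
python3 go.py .634 -.2125 .04 87.8 180;python3 -m creep '{"delta_pos":[[0,0,0],[0,0,0]],"dr":[[0,0,0],[0,0,0]]}'
python3 go.py .634 -.2125 .04 87.8 180; python3 - <<'E'
from h import *
im=grab("wrist"); cv2.imwrite("pics/e.png",im["pixels"]); np.save("e.npy",im,allow_pickle=True)
E
```

```text
clock: 6.2
position: [0.6328, -0.2125, 0.0892]
ee_rot: [0.014, -0.706, 0.013, 0.708]
contact_force: [-0.2, 0.2, -0.8]
width: 0.0651
clock 6.2 pos [ 0.6328 -0.2125  0.0892] jaw yaw -92.2 q [-0.43  0.51  1.49 -0.    1.14  1.18]
delta cm [ 4.92 -0.   -0.14] dr [0.    0.003 0.001] q6-> 1.29
clock: 6.4
position: [0.6334, -0.2128, 0.0905]
ee_rot: [0.014, -0.707, 0.014, 0.707]
contact_force: [0.5, 0.6, -1.6]
width: 0.0653
clock 6.4 pos [ 0.6334 -0.2128  0.0905] jaw yaw -92.2 q [-0.43  0.51  1.49 -0.    1.14  1.18]
delta cm [ 5.05 -0.04 -0.07] dr [-0.     0.001  0.   ] q6-> 1.29
```

View pics/e.png

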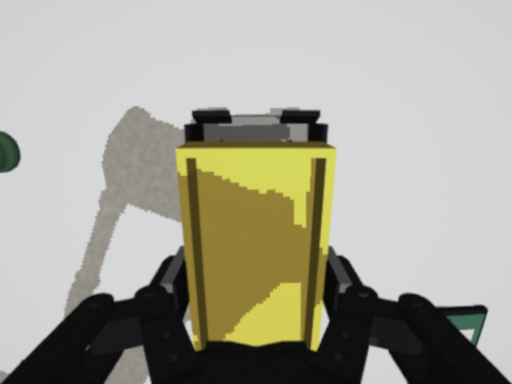

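The tray is centred over the base, with guides visible symmetrically at (212,117) and (300,117). I'll lower it now.

```bash
python3 -m creep '{"delta_pos":[[1.5,0,-0.05],[3,0,-0.05],[4,0,-0.05],[4.8,0,-0.05],[5.4,0,-0.05],[5.8,0,-0.05],[6.2,0,-0.05],[6.4,0,-0.05],[6.5,0,-0.05],[6.5,0,-0.05]],"dr":[[0,0,0],[0,0,0],[0,0,0],[0,0,0],[0,0,0],[0,0,0],[0,0,0],[0,0,0],[0,0,0],[0,0,0]]}'
python3 -m creep '{"delta_pos":[[0.1,0,0],[0.2,0,0],[0.3,0,0],[0.3,0,0]],"dr":[[0,0,0],[0,0,0],[0,0,0],[0,0,0]]}'
python3 -c "
from h import *
s=manip.get_state();print(s['position'],s['contact_force'])"
```

```text
clock: 7.45
position: [0.635, -0.2131, 0.0254]
ee_rot: [-0.013, 0.707, -0.014, -0.707]
contact_force: [-0.1, 0.2, -0.4]
width: 0.0649
clock: 7.85
position: [0.635, -0.2131, 0.0224]
ee_rot: [-0.013, 0.707, -0.014, -0.707]
contact_force: [0.0, 0.0, -1.3]
width: 0.065
[ 0.63499958 -0.21307408  0.02235494] [ 0.02326496  0.04642123 -1.34290746]
```

```bash
python3 -m creep '{"delta_pos":[[0.1,0,0],[0.2,0,0],[0.2,0,0]],"dr":[[0,0,0],[0,0,0],[0,0,0]]}'
```

```text
clock: 8.15
position: [0.6351, -0.2131, 0.0223]
ee_rot: [-0.013, 0.707, -0.014, -0.707]
contact_force: [-3.3, 1.2, 8.3]
width: 0.0655
```

```bash
python3 -m creep '{"delta_pos":[[0,0,0],[0,0,0],[0,0,0],[0,0,0],[0,0,0]],"dr":[[0,0,0],[0,0,0],[0,0,0],[0,0,0],[0,0,0]]}' 1
python3 -m creep '{"delta_pos":[[-2,0,0],[-5,0,0],[-9,0,0],[-13,0,0],[-17,0,0],[-20,0,0],[-20,0,0],[-20,0,0]],"dr":[[0,0,0],[0,0,0],[0,0,0],[0,0,0],[0,0,0],[0,0,0],[0,0,0],[0,0,0]]}'
python3 - <<'E'
from h import *
im=grab("wrist"); cv2.imwrite("pics/f.png",im["pixels"]); np.save("f.npy",im,allow_pickle=True)
from meas import *
P=cloud(im);H=hsv(im); h,s,v=[H[...,i].astype(int) for i in range(3)]; m=big((h>20)&(h<35)&(s>120)); Q=P[m]; print(np.percentile(Q[:,2],[2,50,98])); T=Q[Q[:,2]>.044]; print(rect(T), rect(Q))
F=Q[abs(Q[:,2]-.028)<.004]; A=np.c_[F[:,:2],np.ones(len(F))]; print(np.linalg.lstsq(A,F[:,2],rcond=None)[0],F[:,2].mean())
E
python3 go.py .39 .045 .15 -2.2 ;python3 go.py .39 .045 .15 -2.2 0;
```

```text
clock: 8.65
position: [0.6349, -0.213, 0.02]
ee_rot: [0.014, -0.707, 0.013, 0.707]
contact_force: [-0.2, 0.7, -0.3]
width: 0.0854
clock: 9.45
position: [0.635, -0.2131, 0.2208]
ee_rot: [-0.013, 0.707, -0.014, -0.707]
contact_force: [0.1, 0.6, -0.4]
width: 0.0852
[nan nan nan]
(array([ 632.8, -212.6]), array([129.4,  66.1]), -2.2) (array([ 628.7, -210.7]), array([139.9,  66.4]), -3.7)
[-0.00108378  0.00119939  0.02957603] 0.02863358958824539
clock 9.5 pos [ 0.6344 -0.2128  0.2194] jaw yaw -92.2 q [-0.43  0.43  1.3  -0.    1.41  1.18]
delta cm [  6.99 -24.82  25.39] dr [-1.571e+00  1.000e-03  2.000e-03] q6-> 0.15
clock 9.5 pos [ 0.6344 -0.2128  0.2194] jaw yaw -92.2 q [-0.43  0.43  1.3  -0.    1.41  1.18]
delta cm [  6.99 -24.82  25.39] dr [-1.571e+00  1.000e-03  2.000e-03] q6-> 0.15
```

View pics/f.png

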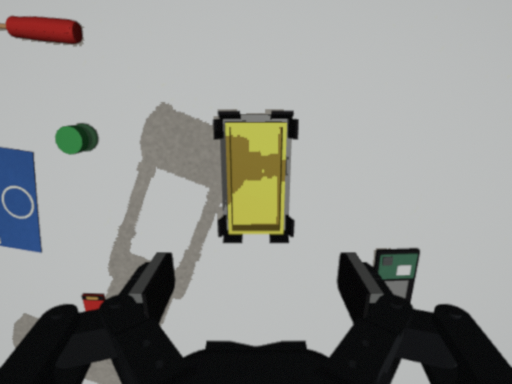

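The tray is home at (632.8,-212.6) mm and -2.2°, floor at 28.6 mm, seen between its guides at (256,178). Next is the battery.

```bash
python3 -m creep '{"delta_pos":[[6,-24.8,21],[6,-24.8,21],[6,-24.8,21],[6,-24.8,21],[6,-24.8,21],[6,-24.8,21],[6,-24.8,21],[6,-24.8,21],[6,-24.8,21],[6,-24.8,21]],"dr":[[-1.571,0,0],[-1.571,0,0],[-1.571,0,0],[-1.571,0,0],[-1.571,0,0],[-1.571,0,0],[-1.571,0,0],[-1.571,0,0],[-1.571,0,0],[-1.571,0,0]]}'
python3 go.py .428 .0445 .15 -2.5 0
```

```text
clock: 10.5
position: [0.4328, 0.0433, 0.1586]
ee_rot: [-0.473, -0.524, -0.475, 0.526]
contact_force: [-0.4, -0.6, -0.4]
width: 0.0857
clock 10.5 pos [0.4328 0.0433 0.1586] jaw yaw -5.8 q [-0.06  0.13  1.9  -0.    1.12  0.04]
delta cm [ 0.86 -0.49 -0.07] dr [-0.058  0.     0.004] q6-> 0.15
```

```bash
python3 -m creep '{"delta_pos":[[0.5,-0.3,0],[0.5,-0.3,0],[0.5,-0.3,0]],"dr":[[-0.06,0,0],[-0.06,0,0],[-0.06,0,0]]}'
python3 - <<'E'
from h import *
im=grab("wrist"); cv2.imwrite("pics/g.png",im["pixels"]); np.save("g.npy",im,allow_pickle=True)
from meas import *
P=cloud(im); x,y,z=np.moveaxis(P,2,0); H=hsv(im); v=H[...,2]; s=H[...,1]
m=((s>120)|(v<60))&(z>-.002)&(z<.012)&(abs(x-.428)<.05)&(abs(y-.045)<.05); m=big(m); uv=np.argwhere(m)[:,::-1]; print(m.sum(),rect(P[m]),rect(plane(im,uv,.006)),np.median(z[m]))
E
python3 go.py .428 .0445 .15 -2.5 0
```

```text
clock: 10.8
position: [0.4307, 0.0432, 0.1542]
ee_rot: [-0.487, -0.512, -0.488, 0.513]
contact_force: [0.2, -0.8, -0.1]
width: 0.0856
1478 (array([428. ,  45.7]), array([50.7, 33. ]), -3.0) (array([428. ,  45.8]), array([50.9, 32.6]), -2.9) 0.006598441169853333
clock 10.85 pos [0.4311 0.0431 0.1545] jaw yaw -2.9 q [-0.06  0.13  1.91 -0.    1.11 -0.01]
delta cm [ 0.45 -0.31 -0.12] dr [-0.007  0.     0.002] q6-> 0.15
```

View pics/g.png

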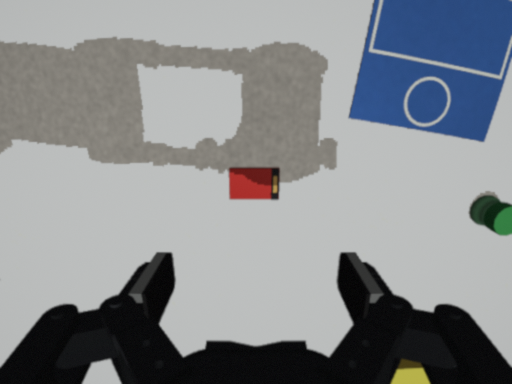

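```bash
python3 -m creep '{"delta_pos":[[3,-0.3,-0.2],[6,-0.3,-0.2],[9,-0.3,-0.2],[11.5,-0.3,-0.2],[13.5,-0.3,-0.2],[15,-0.3,-0.2],[15.4,-0.3,-0.2],[15.6,-0.3,-0.2],[15.6,-0.3,-0.2],[15.6,-0.3,-0.2]],"dr":[[0,0,0],[0,0,0],[0,0,0],[0,0,0],[0,0,0],[0,0,0],[0,0,0],[0,0,0],[0,0,0],[0,0,0]]}'
python3 go.py .428 .0455 -.003 -2.9 0
```

```text
clock: 11.85
position: [0.4294, 0.0452, -0.0]
ee_rot: [0.488, 0.513, 0.487, -0.512]
contact_force: [0.3, 0.3, -0.5]
width: 0.0854
clock 11.85 pos [ 0.4294  0.0452 -0.    ] jaw yaw -2.8 q [-0.06  0.34  2.13 -0.    0.67 -0.01]
delta cm [ 0.3  -0.14 -0.02] dr [ 0.001  0.    -0.002] q6-> 0.16
```

```bash
python3 -m creep '{"delta_pos":[[0.1,-0.1,0],[0.3,-0.1,0],[0.3,-0.1,0]],"dr":[[0,0,0],[0,0,0],[0,0,0]]}' 0.45 25
python3 -m creep '{"delta_pos":[[0,0,0],[0,0,0],[0,0,0],[0,0,0],[0,0,0],[0,0,0],[0,0,0],[0,0,0]],"dr":[[0,0,0],[0,0,0],[0,0,0],[0,0,0],[0,0,0],[0,0,0],[0,0,0],[0,0,0]]}' 0.05 25
```

```text
clock: 12.15
position: [0.4276, 0.0453, -0.0037]
ee_rot: [0.488, 0.512, 0.488, -0.512]
contact_force: [0.5, -0.2, -0.7]
width: 0.0617
clock: 12.95
position: [0.4278, 0.0453, -0.0033]
ee_rot: [0.488, 0.512, 0.487, -0.512]
contact_force: [-0.3, 0.6, 5.6]
width: 0.0521
```

```bash
python3 -m creep '{"delta_pos":[[-0.5,0,0],[-2,0,0],[-4,0,0],[-6.5,0,0],[-9,0,0],[-11,0,0],[-11,0,0],[-11,0,0]],"dr":[[0,0,0],[0,0,0],[0,0,0],[0,0,0],[0,0,0],[0,0,0],[0,0,0],[0,0,0]]}'
python3 - <<'E'
from h import *
im=grab("wrist"); cv2.imwrite("pics/i.png",im["pixels"])
from meas import *
P=cloud(im); H=hsv(im); h,s=H[...,0],H[...,1]; m=big(((h<5)|(h>174))&(s>150)); Q=P[m]; print(m.sum(),rect(Q),Q[:,2].mean())
A=np.c_[Q[:,:2],np.ones(len(Q))]; print(np.linalg.lstsq(A,Q[:,2],rcond=None)[0])
E
python3 go.py .6328 -.2126 .11 -2.2 0
```

```text
clock: 13.75
position: [0.4276, 0.0453, 0.1062]
ee_rot: [0.488, 0.512, 0.487, -0.512]
contact_force: [0.8, -0.0, -0.5]
width: 0.052
4840 (array([426.1,  46.2]), array([51.2, 33.2]), -4.5) nan
 ** On entry to DLASCL parameter number  4 had an illegal value
 ** On entry to DLASCL parameter number  4 had an illegal value
clock 13.8 pos [0.427  0.0454 0.1056] jaw yaw -2.8 q [-0.06  0.18  1.99 -0.    0.97 -0.01]
delta cm [-0.46 21.82 24.76] dr [-0.011  0.     0.001] q6-> -0.29Traceback (most recent call last):
  File "<stdin>", line 5, in <module>
    x, resids, rank, s = _umath_linalg.lstsq(a, b, rcond,
                         ~~~~~~~~~~~~~~~~~~~^^^^^^^^^^^^^
                                             signature=signature)
                                             ^^^^^^^^^^^^^^^^^^^^
    raise LinAlgError("SVD did not converge in Linear Least Squares")
numpy.linalg.LinAlgError: SVD did not converge in Linear Least Squares
```

View pics/i.png

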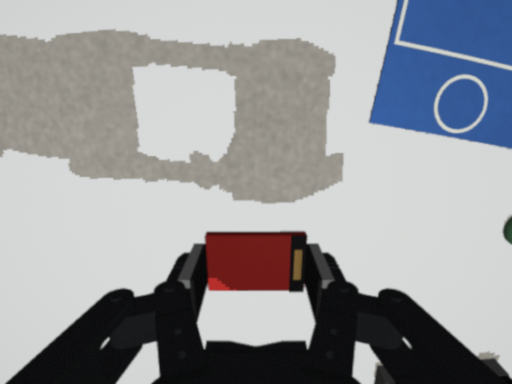

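The battery is held level at (255,262).

```bash
python3 -m creep '{"delta_pos":[[-0.4,2,2],[-0.4,5,5.5],[-0.4,8,9],[-0.4,11,12.5],[-0.4,14,16],[-0.4,17,19.5],[-0.4,20,22.5],[-0.4,21.3,24.2],[-0.4,21.8,24.8],[-0.4,21.8,24.8]],"dr":[[0,0,0],[0,0,0],[0,0,0],[0,0,0],[0,0,0],[0,0,0],[0,0,0],[-0.01,0,0],[-0.01,0,0],[-0.01,0,0]]}'
python3 -m creep '{"delta_pos":[[0,0,0],[0,0,0]],"dr":[[0,0,0],[0,0,0]]}'
python3 go.py .6328 -.2126 .026 -2.2 0
```

```text
clock: 14.8
position: [0.6326, -0.2132, 0.1082]
ee_rot: [-0.489, -0.51, -0.491, 0.51]
contact_force: [-0.2, 0.2, -1.2]
width: 0.0521
clock: 15.0
position: [0.6321, -0.2115, 0.1101]
ee_rot: [-0.49, -0.509, -0.491, 0.51]
contact_force: [-0.2, -0.1, 0.8]
width: 0.0519
clock 15.0 pos [ 0.6321 -0.2115  0.1101] jaw yaw -2.2 q [-0.43  0.49  1.47  0.    1.18 -0.39]
delta cm [8.41 0.08 0.11] dr [ 0.    -0.001  0.002] q6-> -0.29
```

```bash
python3 -m creep '{"delta_pos":[[1.5,0,0],[3.5,0,0],[5,0,0],[6.5,0,0],[7.3,0,0],[7.8,0,0],[8.2,0,0],[8.4,0,0],[8.4,0,0],[8.4,0,0]],"dr":[[0,0,0],[0,0,0],[0,0,0],[0,0,0],[0,0,0],[0,0,0],[0,0,0],[0,0,0],[0,0,0],[0,0,0]]}'
python3 -m creep '{"delta_pos":[[0.05,0,0],[0.1,0,0],[0.1,0,0]],"dr":[[0,0,0],[0,0,0],[0,0,0]]}'
```

```text
clock: 16.0
position: [0.6336, -0.2132, 0.0268]
ee_rot: [0.49, 0.51, 0.49, -0.51]
contact_force: [0.5, -0.5, -0.4]
width: 0.0524
clock: 16.3
position: [0.6333, -0.2131, 0.0254]
ee_rot: [-0.49, -0.51, -0.49, 0.51]
contact_force: [-0.4, -0.8, 0.5]
width: 0.0522
```

```bash
python3 -m creep '{"delta_pos":[[0.05,0,0],[0.1,0,0],[0.1,0,0]],"dr":[[0,0,0],[0,0,0],[0,0,0]]}'
```

```text
clock: 16.6
position: [0.6333, -0.2132, 0.0247]
ee_rot: [0.49, 0.51, 0.49, -0.51]
contact_force: [-0.6, -0.2, 2.8]
width: 0.0521
```

```bash
python3 -m creep '{"delta_pos":[[0,0,0],[0,0,0],[0,0,0],[0,0,0]],"dr":[[0,0,0],[0,0,0],[0,0,0],[0,0,0]]}' 0.45
python3 -m creep '{"delta_pos":[[-1,0,0],[-3,0,0],[-6,0,0],[-10,0,0],[-14,0,0],[-17,0,0],[-17,0,0],[-17,0,0],[-17,0,0]],"dr":[[0,0,0],[0,0,0],[0,0,0],[0,0,0],[0,0,0],[0,0,0],[0,0,0],[0,0,0],[0,0,0]]}'
python3 - <<'E'
from h import *
im=grab("wrist"); cv2.imwrite("pics/j.png",im["pixels"]); np.save("j.npy",im,allow_pickle=True)
from meas import *
P=cloud(im);z=P[...,2];H=hsv(im); h,s,v=[H[...,i].astype(int) for i in range(3)]; T=P[big((h>20)&(h<35)&(s>120)&(z>.044))]; print(rect(T))
m=big(((h<5)|(h>174))&(s>150)&(z>.02)&(z<.05)); Q=P[m]; print(rect(Q),np.percentile(Q[:,2],[2,50,98]))
A=np.c_[Q[:,:2],np.ones(len(Q))]; print(np.linalg.lstsq(A,Q[:,2],rcond=None)[0])
E
python3 go.py .4505 -.4085 .17 88.8 180
```

```text
clock: 17.0
position: [0.6332, -0.2131, 0.0241]
ee_rot: [-0.49, -0.51, -0.49, 0.51]
contact_force: [-0.2, -1.2, 0.5]
width: 0.0622
clock: 17.9
position: [0.6324, -0.2127, 0.1932]
ee_rot: [-0.489, -0.509, -0.491, 0.51]
contact_force: [0.5, -0.0, -1.1]
width: 0.0623
(array([ 632.7, -212.8]), array([130.9,  66.3]), -2.2)
(array([ 629.7, -212.1]), array([43.5, 30.8]), -2.2) [0.03311785 0.03454438 0.03598567]
[ 0.00101549 -0.00041105  0.03383285]
clock 17.95 pos [ 0.6323 -0.2127  0.1927] jaw yaw -2.2 q [-0.43  0.44  1.35 -0.    1.36 -0.39]
delta cm [  2.3  -17.4   20.28] dr [1.553e+00 1.000e-03 3.000e-03] q6-> 0.86
```

View pics/j.png

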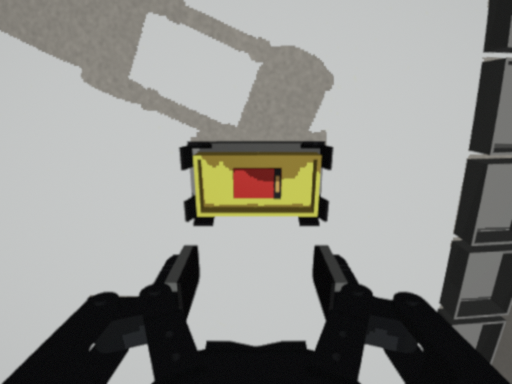

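The battery lies flat in the tray, seen at (257,183) (red top at 34.5 mm, as expected). Now the phone.

```bash
python3 -m creep '{"delta_pos":[[2.3,-17.4,20.3],[2.3,-17.4,20.3],[2.3,-17.4,20.3],[2.3,-17.4,20.3],[2.3,-17.4,20.3],[2.3,-17.4,20.3],[2.3,-17.4,20.3],[2.3,-17.4,20.3],[2.3,-17.4,20.3],[2.3,-17.4,20.3]],"dr":[[1.553,0,0],[1.553,0,0],[1.553,0,0],[1.553,0,0],[1.553,0,0],[1.553,0,0],[1.553,0,0],[1.553,0,0],[1.553,0,0],[1.553,0,0]]}' 1
python3 -m creep '{"delta_pos":[[0,0,0],[0,0,0],[0,0,0]],"dr":[[0.06,0,0],[0.06,0,0],[0.06,0,0]]}'
cat > ph.py <<'E'
from meas import *
im=grab("wrist"); cv2.imwrite("pics/k.png",im["pixels"]); np.save("k.npy",im,allow_pickle=True)
P=cloud(im); x,y,z=np.moveaxis(P,2,0); H=hsv(im); v=H[...,2].astype(int); s=H[...,1].astype(int)
m=((s>100)|(v<90)|(z>.0055))&(z>-.002)&(z<.014)&(abs(x-.45)<.1)&(abs(y+.408)<.065); m[300:]=0; m=big(m); uv=np.argwhere(m)[:,::-1]
T=plane(im,uv,.009); Q=P[m&(z>.006)]; print(m.sum(),rect(Q),rect(T),np.median(z[m]))
E
python3 ph.py; python3 go.py .4505 -.4085 -.003 88.8 180
```

```text
clock: 18.95
position: [0.4507, -0.4086, 0.1696]
ee_rot: [-0.008, -0.706, -0.01, 0.708]
contact_force: [-0.0, -0.0, 0.6]
width: 0.0854
clock: 19.25
position: [0.4511, -0.4087, 0.1702]
ee_rot: [0.01, -0.707, 0.009, 0.708]
contact_force: [-0.3, -0.0, 0.5]
width: 0.0855
6677 (array([ 450. , -409.9]), array([131.1,  64.1]), -1.0) (array([ 450.4, -409.9]), array([130.5,  63.6]), -1.0) 0.009983964396616366
clock 19.3 pos [ 0.4512 -0.4088  0.1705] jaw yaw -91.5 q [-0.85  0.37  1.53 -0.    1.25  0.75]
delta cm [ 1.735e+01 -1.000e-02  5.000e-02] dr [-0.006  0.001  0.001] q6-> 0.86
```

View pics/k.png

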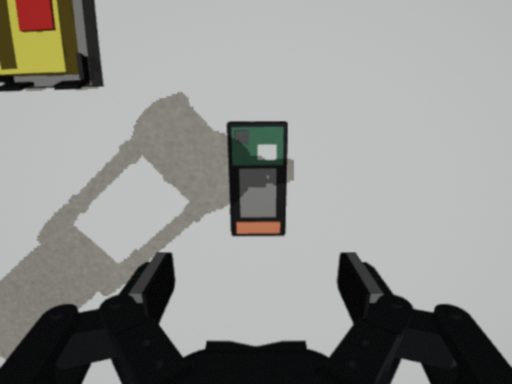

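The phone is centred at (258,180), measured 131x64 mm at (450.2,-409.9) and -1.0°.

```bash
python3 -m creep '{"delta_pos":[[3,0.1,0.1],[6.5,0.1,0.1],[10,0.1,0.1],[13,0.1,0.1],[15.5,0.1,0.1],[16.8,0.1,0.1],[17.2,0.1,0.1],[17.5,0.1,0.1],[17.5,0.1,0.1],[17.5,0.1,0.1]],"dr":[[-0.005,0,0],[-0.005,0,0],[-0.005,0,0],[-0.005,0,0],[-0.005,0,0],[-0.005,0,0],[-0.005,0,0],[-0.005,0,0],[-0.005,0,0],[-0.005,0,0]]}'
python3 go.py .4502 -.4099 -.005 89 180
```

```text
clock: 20.3
position: [0.4511, -0.4108, -0.0025]
ee_rot: [-0.008, 0.708, -0.009, -0.707]
contact_force: [1.0, 0.3, 0.8]
width: 0.0856
clock 20.3 pos [ 0.4511 -0.4108 -0.0025] jaw yaw -91.3 q [-0.85  0.53  1.73 -0.    0.87  0.74]
delta cm [ 0.25 -0.09  0.09] dr [-0.006 -0.002 -0.002] q6-> 0.85
```

```bash
python3 -m creep '{"delta_pos":[[0.1,0,0],[0.1,0,0],[0.1,0,0],[0.1,0,0],[0.1,0,0],[0.1,0,0],[0.1,0,0],[0.1,0,0]],"dr":[[0,0,0],[0,0,0],[0,0,0],[0,0,0],[0,0,0],[0,0,0],[0,0,0],[0,0,0]]}' 0.25 50
python3 go.py .4502 -.4099 -.005 89 180
```

```text
clock: 21.1
position: [0.4509, -0.4105, -0.0035]
ee_rot: [-0.008, 0.707, -0.009, -0.707]
contact_force: [-0.9, 0.9, 4.7]
width: 0.0623
clock 21.1 pos [ 0.4509 -0.4105 -0.0035] jaw yaw -91.3 q [-0.85  0.54  1.73 -0.    0.87  0.74]
delta cm [ 0.15 -0.06  0.07] dr [-0.006 -0.001 -0.001] q6-> 0.85
```

```bash
python3 -m creep '{"delta_pos":[[-0.3,0,0],[-0.8,0,0],[-1.5,0,0],[-1.5,0,0],[-1.5,0,0]],"dr":[[0,0,0],[0,0,0],[0,0,0],[0,0,0],[0,0,0]]}'
cat > lift.py <<'E'
from meas import *
import sys
im=grab("wrist"); cv2.imwrite(sys.argv[1],im["pixels"]); np.save("l.npy",im,allow_pickle=True)
s=manip.get_state(); t=s["position"]; P=cloud(im); d=np.linalg.norm(P[...,:2]-t[:2],axis=2); z=P[...,2]
m=(d<.08)&(np.abs(z-t[2]-.012)<.008); m[300:]=0; m=big(m); m=cv2.erode(m.astype(np.uint8),np.ones((5,5)))>0; Q=P[m]; Q=Q[~np.isnan(Q).any(1)]
A=np.c_[Q[:,:2]-t[:2],np.ones(len(Q))]; print(t,m.sum(),rect(Q),np.linalg.lstsq(A,Q[:,2],rcond=None)[0])
E
python3 lift.py pics/l.png
```

```text
clock: 21.6
position: [0.4506, -0.4103, 0.0106]
ee_rot: [-0.008, 0.707, -0.008, -0.707]
contact_force: [-0.1, 1.0, -1.9]
width: 0.0622
[ 0.45040811 -0.41006392  0.01032853] 17474 (array([ 472.8, -408.1]), array([84.6, 77.7]), -1.7) [0.00295891 0.00298748 0.02393516]
```

View pics/l.png

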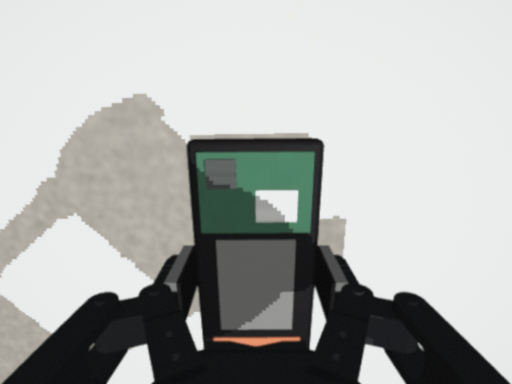

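The phone is held level between the fingers at (256,240).

```bash
python3 -m creep '{"delta_pos":[[-2,0,0],[-4,0,0],[-6.5,0,0],[-9,0,0],[-9,0,0]],"dr":[[0,0,0],[0,0,0],[0,0,0],[0,0,0],[0,0,0]]}'; python3 go.py .6205 .1925 .10 78.7 180
```

```text
clock: 22.15
position: [0.4522, -0.412, 0.1036]
ee_rot: [-0.006, 0.709, -0.01, -0.705]
contact_force: [0.6, -0.9, -1.4]
width: 0.0622
clock 22.15 pos [ 0.4522 -0.412   0.1036] jaw yaw -91.3 q [-0.85  0.42  1.62 -0.    1.1   0.74]
delta cm [  0.11 -60.82 -15.43] dr [ 0.174 -0.005 -0.005] q6-> 2.07
```

```bash
python3 -m creep '{"delta_pos":[[0,-1.5,-0.4],[0,-4,-1],[0,-7.5,-1.9],[0,-11,-2.8],[0,-14.5,-3.7],[0,-18,-4.6],[0,-21.5,-5.5],[0,-25,-6.3],[0,-28.5,-7.2],[0,-32,-8.1]],"dr":[[0,0,0],[0,0,0],[0.02,0,0],[0.04,0,0],[0.06,0,0],[0.08,0,0],[0.1,0,0],[0.13,0,0],[0.15,0,0],[0.174,0,0]]}'; python3 -m creep '{"delta_pos":[[0,0,0],[0,0,0]],"dr":[[0,0,0],[0,0,0]]}'; python3 go.py .6205 .1925 .10 78.7 180
```

```text
clock: 23.15
position: [0.5372, -0.0891, 0.0983]
ee_rot: [0.07, -0.702, 0.069, 0.705]
contact_force: [0.5, -0.2, -0.8]
width: 0.0625
clock: 23.35
position: [0.5375, -0.0904, 0.0987]
ee_rot: [0.069, -0.703, 0.069, 0.705]
contact_force: [-0.1, 0.1, -1.8]
width: 0.0621
clock 23.35 pos [ 0.5375 -0.0904  0.0987] jaw yaw -101.1 q [-0.29  0.34  1.77 -0.    1.04  1.47]
delta cm [ -0.14 -29.36  -2.68] dr [ 0.003  0.004 -0.   ] q6-> 2.07
```

```bash
python3 -m creep '{"delta_pos":[[0,-1.5,-0.2],[0,-5,-0.5],[0,-9,-1],[0,-13,-1.4],[0,-17,-1.8],[0,-21,-2.2],[0,-25,-2.5],[0,-28,-2.6],[0,-29.4,-2.7],[0,-29.4,-2.7]],"dr":[[0,0,0],[0,0,0],[0,0,0],[0,0,0],[0,0,0],[0,0,0],[0,0,0],[0,0,0],[0,0,0],[0,0,0]]}'; python3 -m creep '{"delta_pos":[[0,0,0],[0,0,0]],"dr":[[0,0,0],[0,0,0]]}'; python3 lift.py pics/m.png; python3 go.py .6205 .1925 .02 78.7 180
python3 - <<'E'
from meas import *
# mat from scene/side/c: fit with all blue+white on plane z .002
for n in ("scene","c"):
    im=np.load("c.npy",allow_pickle=True).item() if n=="c" else grab(n)
    P=cloud(im); H=hsv(im); h,s,v=[H[...,i].astype(int) for i in range(3)]
    b=(h>100)&(h<128)&(s>80)&(P[...,2]<.02)&(P[...,0]<.8)&(P[...,0]>.4)&(P[...,1]>0)&(P[...,1]<.4); b=cv2.morphologyEx(b.astype(np.uint8),cv2.MORPH_CLOSE,np.ones((9,9)))>0; b=big(b)
    print(n,b.sum(),rect(plane(im,np.argwhere(b)[:,::-1],.002)))
E
```

```text
clock: 24.35
position: [0.623, 0.1919, 0.0995]
ee_rot: [0.069, -0.704, 0.069, 0.704]
contact_force: [-0.1, -1.0, -1.6]
width: 0.0618
clock: 24.55
position: [0.6225, 0.1891, 0.1001]
ee_rot: [0.07, -0.703, 0.071, 0.704]
contact_force: [-0.8, 0.2, -2.0]
width: 0.0621
[0.62260172 0.18912281 0.10022621] 17869 (array([644.6, 187.4]), array([84.7, 78.1]), -11.5) [0.00115251 0.00154117 0.11346141]
clock 24.6 pos [0.6226 0.1891 0.1002] jaw yaw -101.4 q [ 0.19  0.48  1.52 -0.    1.14  1.96]
delta cm [ 8.02 -0.3   0.27] dr [-0.002  0.001 -0.001] q6-> 2.07
scene 2020 (array([620.3, 188. ]), array([195.8, 146.2]), 79.0)
c 13673 (array([620. , 194.9]), array([205.6, 148.9]), 78.9)
```

View pics/m.png

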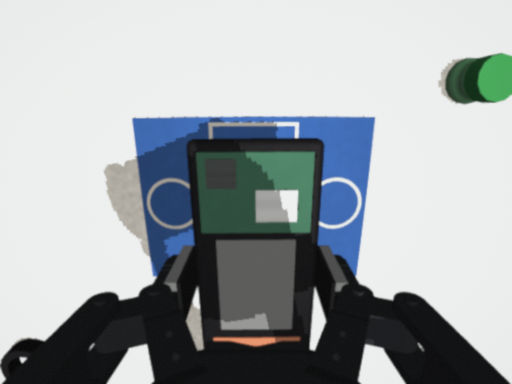

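The phone is over the mat. The mat's far corners are near (134,118) and (375,118), and the rings near (172,204) and (337,203). I'll check the mat position by casting rays.

```bash
python3 - <<'E'
from meas import *
im=np.load("l.npy",allow_pickle=True).item()
C=plane(im,[[134,118],[375,118],[172,204],[337,203]],.002)[:,:2]*1000
print(C.round(1)); m=(C[2]+C[3])/2; d=C[0]-C[1]; a=np.degrees(np.arctan2(d[1],d[0])); print(m,np.linalg.norm(C[2]-C[3]),np.linalg.norm(d),a)
e=(C[0]+C[1])/2; ax=np.array([np.cos(np.radians(a-90)),np.sin(np.radians(a-90))]); print(e-75*ax)
E
```

```text
[[711.5 273.5]
 [672.2  78.9]
 [633.1 263.5]
 [604.8 118.4]]
[618.94209821 190.98751027] 147.8139869870014 198.5288785016297 78.58500305016481
[618.33446972 190.99854599]
```

```bash
python3 -m creep '{"delta_pos":[[1.5,-0.1,0.3],[3.5,-0.1,0.3],[5.5,-0.1,0.3],[7,-0.1,0.3],[8.2,-0.1,0.3],[9,-0.1,0.3],[9.5,-0.1,0.3],[9.8,-0.1,0.3],[9.9,-0.1,0.3],[9.9,-0.1,0.3]],"dr":[[0,0,0],[0,0,0],[0,0,0],[0,0,0],[0,0,0],[0,0,0],[0,0,0],[0,0,0],[0,0,0],[0,0,0]]}'
python3 -m creep '{"delta_pos":[[0.05,0,0],[0.1,0,0],[0.1,0,0]],"dr":[[0,0,0],[0,0,0],[0,0,0]]}'
python3 -m creep '{"delta_pos":[[0.05,0,0],[0.1,0,0],[0.1,0,0]],"dr":[[0,0,0],[0,0,0],[0,0,0]]}'
```

```text
clock: 25.65
position: [0.6205, 0.1926, 0.0017]
ee_rot: [-0.07, 0.704, -0.07, -0.703]
contact_force: [-0.6, 0.8, -1.1]
width: 0.062
clock: 25.95
position: [0.6203, 0.1925, 0.0004]
ee_rot: [-0.07, 0.704, -0.07, -0.704]
contact_force: [0.4, -1.2, -0.9]
width: 0.062
clock: 26.25
position: [0.6201, 0.1925, -0.0008]
ee_rot: [0.07, -0.704, 0.07, 0.704]
contact_force: [0.2, -0.7, -2.4]
width: 0.0621
```

```bash
python3 -m creep '{"delta_pos":[[0.05,0.1,0],[0.1,0.1,0],[0.1,0.1,0]],"dr":[[0,0,0],[0,0,0],[0,0,0]]}'
python3 -m creep '{"delta_pos":[[0.05,0,0],[0.05,0,0]],"dr":[[0,0,0],[0,0,0]]}'
```

```text
clock: 26.55
position: [0.62, 0.1913, -0.0015]
ee_rot: [-0.069, 0.704, -0.07, -0.704]
contact_force: [-0.4, -0.3, 0.9]
width: 0.0622
clock: 26.75
position: [0.62, 0.1914, -0.0015]
ee_rot: [-0.069, 0.704, -0.07, -0.704]
contact_force: [-2.3, -1.1, 5.2]
width: 0.0622
```

```bash
python3 -m creep '{"delta_pos":[[0,0,0],[0,0,0],[0,0,0],[0,0,0],[0,0,0]],"dr":[[0,0,0],[0,0,0],[0,0,0],[0,0,0],[0,0,0]]}' 1
python3 -m creep '{"delta_pos":[[-1,0,0],[-3,0,0],[-6,0,0],[-10,0,0],[-14,0,0],[-18,0,0],[-21,0,0],[-21,0,0],[-21,0,0],[-21,0,0]],"dr":[[0,0,0],[0,0,0],[0,0,0],[0,0,0],[0,0,0],[0,0,0],[0,0,0],[0,0,0],[0,0,0],[0,0,0]]}'
python3 - <<'E'
from meas import *
im=grab("wrist"); cv2.imwrite("pics/n.png",im["pixels"]); np.save("n.npy",im,allow_pickle=True)
P=cloud(im); x,y,z=np.moveaxis(P,2,0); H=hsv(im); h,s,v=[H[...,i].astype(int) for i in range(3)]
m=big((z>.007)&(z<.018)&(abs(x-.62)<.1)&(abs(y-.19)<.07)); print("phone",rect(P[m]),rect(plane(im,np.argwhere(m)[:,::-1],.011)),np.median(z[m]))
b=((h>100)&(h<128)&(s>80)|m)&(z<.02)&(x<.8)&(x>.4)&(y>0)&(y<.4); b[260:]=0; b=cv2.morphologyEx(b.astype(np.uint8),cv2.MORPH_CLOSE,np.ones((7,7)))>0; b=big(b); print("mat",b.sum(),rect(plane(im,np.argwhere(b)[:,::-1],.002)))
im=np.load("c.npy",allow_pickle=True).item(); P=cloud(im); H=hsv(im); h,s,v=[H[...,i].astype(int) for i in range(3)]
m=(h>4)&(h<20)&(s>150); m[:,110:]=0; Q=P[m&(P[...,2]>.034)]; print("amber",len(Q),rect(Q),np.median(Q,0))
E
python3 go.py .414 .277 .15 78.7 180
```

```text
clock: 27.25
position: [0.62, 0.1915, -0.0024]
ee_rot: [0.07, -0.704, 0.07, 0.704]
contact_force: [0.6, 0.8, -0.5]
width: 0.0852
clock: 28.25
position: [0.6191, 0.1913, 0.2067]
ee_rot: [0.069, -0.703, 0.07, 0.704]
contact_force: [0.2, 0.0, 1.0]
width: 0.0855
phone (array([619.6, 192. ]), array([130.6,  64.3]), -10.9) (array([620., 192.]), array([130.1,  63.7]), -10.9) 0.011986607286711023
mat 18706 (array([619.6, 191.7]), array([199.1, 148.5]), 78.8)
amber 271 (array([414.4, 275.5]), array([31. , 28.2]), -56.4) [0.41556898 0.27393261 0.03868607]
clock 28.3 pos [0.619  0.1913 0.2062] jaw yaw -101.3 q [ 0.19  0.4   1.38 -0.    1.37  1.96]
delta cm [ 5.68 -4.4  21.76] dr [ 0.     0.003 -0.001] q6-> 2.36
```

View pics/n.png

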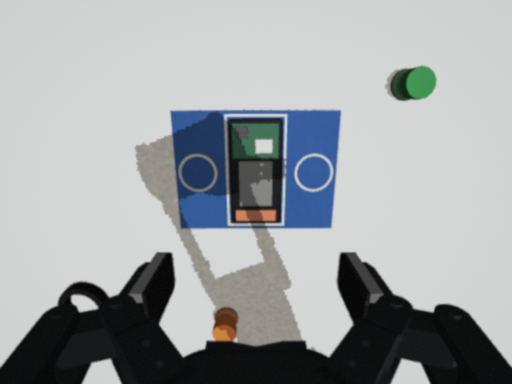

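The phone sits centred in the outline at (256,172), with mat and phone centres within 1 mm. The ring on the base's side is the right-hand one at (314,172), and the amber jar is at (225,325).

```bash
python3 -m creep '{"delta_pos":[[0,-4.4,21.8],[2,-4.4,21.8],[5.7,-4.4,21.8],[5.7,-4.4,21.8],[5.7,-4.4,21.8],[5.7,-4.4,21.8],[5.7,-4.4,21.8],[5.7,-4.4,21.8],[5.7,-4.4,21.8],[5.7,-4.4,21.8]],"dr":[[-1.571,0,0],[-1.571,0,0],[-1.571,0,0],[-1.571,0,0],[-1.571,0,0],[-1.571,0,0],[-1.571,0,0],[-1.571,0,0],[-1.571,0,0],[-1.571,0,0]]}'
python3 -m creep '{"delta_pos":[[0,0,0],[0,0,0],[0,0,0]],"dr":[[-0.07,0,0],[-0.07,0,0],[-0.07,0,0]]}'
python3 - <<'E'
from meas import *
im=grab("wrist"); np.save("o.npy",im,allow_pickle=True)
P=cloud(im); x,y,z=np.moveaxis(P,2,0); H=hsv(im); h,s,v=[H[...,i].astype(int) for i in range(3)]
m=big((z>.03)&(z<.044)&(abs(x-.415)<.06)&(abs(y-.276)<.06)); print(rect(P[m]),cv2.minEnclosingCircle((P[m][:,:2]*1000).astype(np.float32)),np.median(z[m]))
m=big((h>4)&(h<20)&(s>140)&(z>.034)); print(m.sum(),rect(P[m]),cv2.minEnclosingCircle((P[m][:,:2]*1000).astype(np.float32)))
E
python3 go.py .4145 .2755 .01 -11.3 0
```

```text
clock: 29.3
position: [0.4139, 0.277, 0.1494]
ee_rot: [-0.43, -0.56, -0.431, 0.562]
contact_force: [0.4, 0.2, -0.4]
width: 0.0855
clock: 29.6
position: [0.4143, 0.2771, 0.1499]
ee_rot: [-0.448, -0.547, -0.448, 0.548]
contact_force: [-0.5, 0.1, -0.0]
width: 0.0853
(array([413.2, 277.5]), array([32.5, 32.4]), 1.4) ((412.9886169433594, 277.32025146484375), 16.667882919311523) 0.03842936904992976
866 (array([413.2, 278.2]), array([30.9, 30. ]), 79.4) ((413.40277099609375, 278.6106872558594), 15.842732429504395)
clock 29.65 pos [0.4144 0.2772 0.1501] jaw yaw -11.4 q [ 0.45  0.22  1.79 -0.    1.13  0.65]
delta cm [14.01  0.06  0.15] dr [-0.002  0.001  0.001] q6-> 0.78
```

```bash
python3 -m creep '{"delta_pos":[[3,-0.1,0],[6,-0.1,0],[9,-0.1,0],[11.5,-0.1,0],[13,-0.1,0],[14,-0.1,0],[14.5,-0.1,0],[14.7,-0.1,0],[14.7,-0.1,0]],"dr":[[0,0,0],[0,0,0],[0,0,0],[0,0,0],[0,0,0],[0,0,0],[0,0,0],[0,0,0],[0,0,0]]}'
python3 -m creep '{"delta_pos":[[0,0,0],[0,0,0],[0,0,0],[0,0,0],[0,0,0],[0,0,0],[0,0,0],[0,0,0],[0,0,0],[0,0,0]],"dr":[[0,0,0],[0,0,0],[0,0,0],[0,0,0],[0,0,0],[0,0,0],[0,0,0],[0,0,0],[0,0,0],[0,0,0]]}' -0.35 30
python3 go.py .6056 .1211 .10 -11.2 0
```

```text
clock: 30.55
position: [0.4142, 0.2777, 0.0041]
ee_rot: [0.448, 0.547, 0.448, -0.547]
contact_force: [-0.1, 0.5, -0.5]
width: 0.0856
clock: 31.55
position: [0.4141, 0.2777, 0.0043]
ee_rot: [0.448, 0.547, 0.448, -0.547]
contact_force: [-0.8, -0.6, 4.9]
width: 0.0331
clock 31.55 pos [0.4141 0.2777 0.0043] jaw yaw -11.3 q [ 0.45  0.4   1.98 -0.    0.76  0.65]
delta cm [-9.56 21.86 11.58] dr [-0.003 -0.    -0.001] q6-> 0.39
```

```bash
python3 -m creep '{"delta_pos":[[-1,0,0],[-3,0,0],[-6,0,0],[-9,1,0.5],[-9.5,4,2.1],[-9.5,7,3.7],[-9.5,10,5.3],[-9.5,13,6.9],[-9.5,16,8.5],[-9.5,19,10.1]],"dr":[[0,0,0],[0,0,0],[0,0,0],[0,0,0],[0,0,0],[0,0,0],[0,0,0],[0,0,0],[0,0,0],[0,0,0]]}'
python3 -m creep '{"delta_pos":[[0,2,1],[0,2.9,1.5],[0,2.9,1.5],[0,2.9,1.5]],"dr":[[0,0,0],[0,0,0],[0,0,0],[0,0,0]]}'
python3 go.py .6056 .1211 .0063 -11.2 0
python3 - <<'E'
from meas import *
im=grab("wrist"); cv2.imwrite("pics/q.png",im["pixels"]); P=cloud(im); t=manip.get_state()["position"]; z=P[...,2]
H=hsv(im); m=(H[...,0]>4)&(H[...,0]<20)&(H[...,1]>140)&(np.linalg.norm(P[...,:2]-t[:2],axis=2)<.03)&(z>.06); m=big(m); Q=P[m]; top=np.percentile(Q[:,2],95); Q=Q[Q[:,2]>top-.004]; print(t,m.sum(),top,rect(Q)); A=np.c_[Q[:,:2],np.ones(len(Q))]; print(np.linalg.lstsq(A,Q[:,2],rcond=None)[0])
E
```

```text
clock: 32.55
position: [0.5811, 0.1401, 0.0991]
ee_rot: [-0.448, -0.547, -0.448, 0.547]
contact_force: [0.8, -0.1, -1.3]
width: 0.0331
clock: 32.95
position: [0.6045, 0.1213, 0.0986]
ee_rot: [-0.448, -0.547, -0.449, 0.547]
contact_force: [0.2, 0.3, -0.3]
width: 0.0331
clock 32.95 pos [0.6045 0.1213 0.0986] jaw yaw -11.3 q [0.08 0.43 1.61 0.   1.1  0.28]
delta cm [ 9.23  0.13 -0.  ] dr [-0.002 -0.     0.002] q6-> 0.39
[0.60432536 0.12158717 0.09869185] 4834 0.13334501762044254 (array([603.8, 121.9]), array([32.8, 32.4]), 27.9)
[-0.00496388 -0.02003972  0.13788959]
```

View pics/q.png

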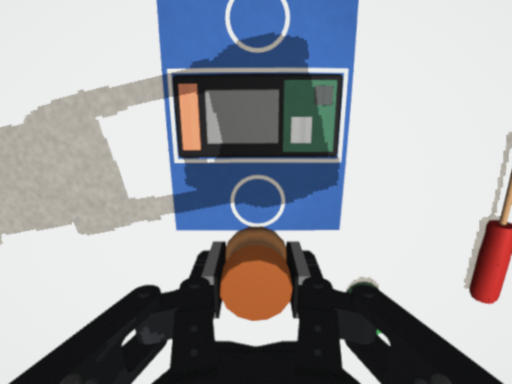

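The jar is held upright at (257,270). The phone is square in its outline at (260,115), and the target ring is at (258,200). I'll lower it.

```bash
python3 -m creep '{"delta_pos":[[1.5,0.1,0.1],[3.5,0.1,0.1],[5.5,0.1,0.1],[7,0.1,0.1],[8,0.1,0.1],[8.6,0.1,0.1],[8.9,0.1,0.1],[9.05,0.1,0.1],[9.05,0.1,0.1],[9.05,0.1,0.1]],"dr":[[0,0,0],[0,0,0],[0,0,0],[0,0,0],[0,0,0],[0,0,0],[0,0,0],[0,0,0],[0,0,0],[0,0,0]]}'
python3 -m creep '{"delta_pos":[[0.05,0,0],[0.1,0,0],[0.1,0,0]],"dr":[[0,0,0],[0,0,0],[0,0,0]]}'
python3 -m creep '{"delta_pos":[[0.05,0,0],[0.1,0,0],[0.1,0,0]],"dr":[[0,0,0],[0,0,0],[0,0,0]]}'
```

```text
clock: 34.0
position: [0.607, 0.1196, 0.0089]
ee_rot: [0.448, 0.547, 0.448, -0.547]
contact_force: [0.1, 0.3, 0.6]
width: 0.0333
clock: 34.3
position: [0.6066, 0.1195, 0.0073]
ee_rot: [0.448, 0.547, 0.448, -0.547]
contact_force: [-0.2, 0.2, -0.8]
width: 0.0331
clock: 34.6
position: [0.6066, 0.1196, 0.0064]
ee_rot: [0.448, 0.547, 0.448, -0.547]
contact_force: [-0.9, -0.8, 0.1]
width: 0.0329
```

```bash
python3 -m creep '{"delta_pos":[[0.05,0,0],[0.1,0,0],[0.1,0,0]],"dr":[[0,0,0],[0,0,0],[0,0,0]]}'
```

```text
clock: 34.9
position: [0.6067, 0.1196, 0.0064]
ee_rot: [0.448, 0.547, 0.448, -0.547]
contact_force: [-1.6, -0.6, 7.1]
width: 0.0332
```

```bash
python3 -m creep '{"delta_pos":[[0,0,0],[0,0,0],[0,0,0],[0,0,0],[0,0,0]],"dr":[[0,0,0],[0,0,0],[0,0,0],[0,0,0],[0,0,0]]}' 0.5
python3 -m creep '{"delta_pos":[[-1,0,0],[-3,0,0],[-6,0,0],[-10,0,2],[-14,0,5],[-18,0,8],[-21,0,10],[-21,0,10],[-21,0,10],[-21,0,10]],"dr":[[0,0,0],[0,0,0],[0,0,0],[0,0,0],[0,0,0],[0,0,0],[0,0,0],[0,0,0],[0,0,0],[0,0,0]]}'
python3 - <<'E'
from meas import *
im=grab("wrist"); cv2.imwrite("pics/r.png",im["pixels"]); sc=grab("scene")
for n,im in (("wrist",im),("scene",sc)):
    P=cloud(im); x,y,z=np.moveaxis(P,2,0); H=hsv(im); h,s,v=[H[...,i].astype(int) for i in range(3)]
    for k,m in {"amber":(h>4)&(h<20)&(s>130)&(z>.034)&(z<.05)&(y>.06)&(y<.3),"phone":(z>.007)&(z<.018)&(abs(x-.62)<.1)&(abs(y-.19)<.045),"tray":(h>20)&(h<35)&(s>120)&(z>.043)&(z<.055),"battery":((h<5)|(h>174))&(s>150)&(z>.02)&(z<.05)&(y<-.1),"green":(h>45)&(h<85)&(s>100)&(z>.03)&(z<.05)}.items():
        m=m&(x>.3)&(x<.8)
        if m.sum()<10: print(n,k,"none"); continue
        m=big(m); Q=P[m]; Q=Q[~np.isnan(Q).any(1)]; A=np.c_[Q[:,:2],np.ones(len(Q))]
        print(n,k,m.sum(),rect(Q),"z",np.round(np.median(Q[:,2]),4),"slope",np.linalg.lstsq(A,Q[:,2],rcond=None)[0][:2].round(3))
a=np.radians(-11.2); r=np.array([.6196,.1917])+.072*np.array([np.sin(a),-np.cos(a)]); print("ring",r); print(manip.get_state()["position"],manip.get_state()["clock"])
E
```

```text
clock: 35.4
position: [0.6065, 0.1196, 0.005]
ee_rot: [-0.448, -0.547, -0.448, 0.547]
contact_force: [-0.2, -0.2, 0.2]
width: 0.0637
clock: 36.4
position: [0.5861, 0.0221, 0.2144]
ee_rot: [-0.448, -0.546, -0.449, 0.547]
contact_force: [-0.1, 0.5, -0.9]
width: 0.0642
wrist amber 788 (array([606.1, 119.4]), array([31.7, 31.4]), 79.0) z 0.0405 slope [0.001 0.006]
wrist phone 5989 (array([618.1, 185.1]), array([131.8,  51.1]), -11.6) z 0.012 slope [0.006 0.019]
wrist tray 315 (array([ 601.7, -181.8]), array([75.6, 27.7]), 17.3) z 0.0474 slope [-0.002 -0.105]
wrist battery 317 (array([ 625.3, -212.9]), array([34.6, 29.8]), -1.0) z 0.0343 slope [-0.006  0.028]
wrist green 606 (array([687.7,   2.9]), array([30.9, 30.2]), -40.7) z 0.0384 slope [ 0.054 -0.058]
scene amber 62 (array([607.9, 116.6]), array([28.5, 25.9]), -41.8) z 0.0388 slope [0.007 0.022]
scene phone 624 (array([620.2, 188.1]), array([132.4,  65. ]), -11.9) z 0.0104 slope [ 0.001 -0.005]
scene tray 276 (array([ 633.9, -214.8]), array([134.3,  65.9]), -1.9) z 0.0469 slope [ 0.001 -0.004]
scene battery 140 (array([ 630. , -215.6]), array([41. , 31.3]), 4.7) z 0.0336 slope [ 0.009 -0.01 ]
scene green 77 (array([690.4,  -1.8]), array([29.9, 25.8]), -37.2) z 0.0366 slope [ 0.008 -0.025]
ring [0.60561513 0.12107123]
[0.58605504 0.02234203 0.21372079] 36.5
```

```bash
python3 -m creep '{"delta_pos":[[0,0,0],[0,0,0],[0,0,0],[0,0,0],[0,0,0]],"dr":[[0,0,0],[0,0,0],[0,0,0],[0,0,0],[0,0,0]]}' && python3 -c "
from rig import manip; print(manip.sign_off())"
```

```text
clock: 37.0
position: [0.5869, 0.0216, 0.2152]
ee_rot: [-0.448, -0.547, -0.448, 0.547]
contact_force: [-0.9, 0.2, -0.2]
width: 0.064
the job is handed in; nothing more can be done
None
```

All four placements were made in order and the job was handed in at about 37 s on the clock. The system gave no verdict.

What the last measurements showed, by item:

- **Yellow tray:** It is home between the corner guides, within about 1 mm of the base centre and at the same yaw (-2.2°). Its floor measured 28.6 mm above the table, against 28 mm expected.
- **Battery:** It lies flat on the tray floor, near the middle.
- **Phone:** It is level in the outline, within about 1 mm and 0.3° of the mat. The final wrist figure (7 mm off, 51 mm wide) came from a mask that cut the phone short. The full wrist view just after placing gave 0.3 mm, and the final scene camera gave 3.6 mm.
- **Amber jar:** It stands upright in the ring on the base tray's side, about 2 mm off the ring centre by the wrist camera and about 5 mm by the scene camera.
- **Green jar:** It was still within a few millimetres of its starting position in the last measurement.
- **Tape roll:** I did not measure it again at the end. The arm never worked near it.

Two final wrist readings, the tray outline and the green jar's slope, were distorted because the gripper or edges partly hid the objects. The scene camera's readings for both were normal. I could not view the last picture because the 16-picture limit was reached, so the final check rests on numbers only.

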